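Load the board rack past the spring gate of the test bay

TASK

Load the black board rack into the test bay: with one fingertip swing the red gate fully up by its yellow push bar and hold it there while the other finger pushes the rack along the chute, past the gate, until it is fully home against the stop in the bay; then let the gate fall shut behind it. The gate must stay up clear of the boards all the while the rack is passing it, the rack only slides (do not grip or lift it), and everything else on the bench stays where it is.

Things in the scene. Friction and masses are not known exactly. Their poses are not given: they have to be found in the camera images.
- chute: Fixed loading chute and test bay. Origin on the bench under the chute's middle, in the gate's plane; +x loading direction (to the bay), +y side of hinge and bar, z up. In mm: floor z 6, from x -225; rails y +-25 to +-29, tops z 22; bay with blue roof (y +-73, top z 76) from x 53.
- stop (a point): Middle of the stop's face in the bay (chute x 110, y 0, z 29 mm), which the rack's front end meets when fully home; its origin is then at chute x 62.5, its rear plate at x 15.
- hinge (a point): Point on the gate's hinge axis in the gate's plane (chute x 0, y 36, z 20 mm), axes as the chute's. The steel hinge rod (radius 4 mm) runs along x from chute x -220 to 25, in bearing blocks (14 mm wide, tops z 27) at x -213 and 18.
- gate (a joint): Gate angle, rad: 0 shut, grows swinging up, stop at 1.4; from 1.15 it clears the rack. A spring shuts it when let go; 3 to 8 N at the bar holds it up. Red and white leaf 44 x 24 x 4 mm in the plane chute x = 0 (shut: y -16 to 28, z 24 to 48; up: it stands on end, y 25 to 65, top z 80), in one piece with the yellow push bar.
- bar_mid (a point): Middle of the push bar: its yellow sleeve (radius 5, turns freely) lies along the chute, chute x -203 to -4 mm, thin arms at x -207 and 0, 45 mm from the hinge axis. Shut it leans inwards (chute y 19, z 62). A finger standing inside it and pushing to +y swings it out and down: y = 36 + 45 sin(t - 0.38), z = 20 + 45 cos(t - 0.38) mm at gate angle t. A finger can slide along it.
- rack: Loose black rack in the chute before the gate, holding four small circuit boards on edge under a thin steel carrying rod: 95 long (along the chute) x 46 wide x 46 mm high, about 0.3 kg. Origin at the centre of its underside, x and y as the chute's. Its rear end plate (46 x 46 mm, face 47.5 mm behind the origin) is flat to push on.
- spare_rack: Blue rack of the same size, a bystander. Origin at the centre of its underside, x along its length.
- jar: Amber glass jar with orange cap, 56 mm across, 70 mm high, a bystander. Origin at the centre of its underside.
- tin: Round tin with a white lid and a green band, 60 mm across, 40 mm high, a bystander. Origin at the centre of its underside.
- multimeter: Grey multimeter lying flat, 150 x 78 x 45 mm, a bystander. Origin at the centre of its underside, x along its length.
- screwdriver: Screwdriver with green handle, 170 mm long, lying, a bystander. x along its length.
- pliers: Pliers with red handles, about 165 mm long, 11 mm high, lying, a bystander. Origin at the pivot's underside, x towards the jaws.
- desolder_pump: Blue pen-shaped desoldering pump, about 205 mm long, 19 mm high, lying, a bystander. Origin under the middle of its blue body, x towards the nozzle.
Not all that is in view belongs to the job. There is more than one size of the rack; the one meant has the size given above.

How it is judged:
By the outcome, as a careful person would: the job done as asked, in the order asked, and still so for the second after the job is handed in, with the robot touching nothing.
It also fails if it takes over 48 s, if anything falls off the work surface, if the arm or the gripper's body presses on something with over 40 N, if the wrist force passes 120 N, or if a joint passes its speed limit or range.

ROBOT

A 6-joint arm with a two-finger parallel gripper is mounted at the origin on the work surface. World frame = base frame: x ahead of the robot, y to its left, z up, the work surface at z = 0. Lengths are in m, angles in degrees, forces in N, time in s.
With the tool pointing down it reaches from about 0.3 to 0.75 m from the base axis. Payload 8.5 kg.
Tool frame: the origin (TCP) lies on the centre line of the jaws, within the pads' length; the fingertips stand 17 mm ahead of it and the grasp point (between the pads) lies 2 mm behind it; z points along the fingers, y is the direction in which the jaws open and shut (so a half turn about z gives the same grasp; the last joint's range is limited). The gripper opens to 85 mm and grips with 20 to 120 N. Pads are 22 mm wide; open, the fingers measure 114 mm over their backs; the gripper's body (76 mm by 85 mm) begins 54 mm behind the grasp point. The pads swing forward as they close: fully open they stand 13 mm farther back than shut.
Start: joints at [54.643, 21.807, 74.336, -0, 83.858, -12.336], TCP at [0.215, 0.506, 0.248] pointing down, gripper open.
Joint ranges: [-178.18, 178.18], [-50.72, 133.34], [12.68, 142.11], [-81.47, 261.47], [9.98, 163.14], [-165.26, 165.26]. Speed limits (degrees/s): [136.94, 136.94, 180, 180, 180, 180].

INTERFACE

Orientations are given as a 3x3 rotation matrix whose columns are the frame's x, y, z axes.
In Python, from rig import env, imaging, close_job gives the robot as it stands.
- The arm moves only by the tool step_arm, never from a script. Its argument "steps" is one flat list of numbers, 7 for each row, row after row: the opening, from 0 (shut) to 1 (fully open), then the shift along the tool's x, y, z as a fraction of full scale, then the turn, a rotation vector about the tool's x, y, z as a fraction of full scale. A call has 1 to 10 rows; each row is the pose to reach, as a shift and turn from the pose commanded when the call began, along the tool's axes at that moment; what a row does not reach only later rows make up. Full scale, the value 1, is 0.3 m for a shift and 45 degrees for a turn. A row lasts 1/10 s, in which the tool goes at most 50 mm and 8.59 degrees, less where a joint would pass 70% of its speed; a pose out of reach is approached as far as the arm can. A call with a number of a shift or a turn outside -1 to 1 is refused whole. A call with a gripper value outside its range is refused whole. The fingers move at their own pace and stop on an object; "grip_force" is the grip in N (left out, the last holds). Time passes only in rows, so rows that repeat a pose let the fingers close. It gives the time, the measured TCP pose, the force and the opening at its end, in the units of the state.
- env.observe(): the state, without advancing time (a new reading comes with each control period).
- imaging.get_image(name): name is "scene" or "top" or "wrist"; returns (picture, depth): 420x560x3 uint8, blue, green, red; 420x560 float32, m along the optical axis (not along the pixel's ray), 0 where there is no reading.
- imaging.get_calibration(name): a dict with "camera_matrix" (3x3 intrinsics, pixels), "k1" (the pictures are not rectified: a ray, as slopes to the right and down, at radius r is drawn at 1 + k1 r^2 times it, then the intrinsics apply), "world_from_camera" (4x4, takes a point from camera to world coordinates). Camera axes: x right, y down, z forward; pixel columns grow to the right and rows downward; lengths in m; the calibration is good to about 2 mm. A picture is of the moment at which its call begins: read the wrist's pose just before it. get_calibration takes no time and is no camera call; for the wrist camera it gives the pose at the moment of the call.
- close_job(): hands the job in, once; it reports no verdict.
Trained networks look in the newest picture that a camera, given by its name, has taken for a name from the list of things; names that differ only in an ending like _2 or _b are one class to them, and where a whole thing is asked for, a point or a joint stands for the part that bears it (a point fixed in the world has none). Each returns a list of dicts, best first, with "score" (0 to 1); they miss things now and then, are a little off and sometimes report something else, mostly with a low value. They report only what shows in the picture. A call takes as long as a camera call. They do not tell look-alikes from the thing itself.
- imaging.spot_in(camera, target): "pixel" ([column, row] in pixels, amid what is visible of it).
- imaging.regions_of(camera, target): "mask" (420x560 bool, what is visible of it) and "pixel" ([column, row] in pixels, amid what is visible of it).
- imaging.pinpoint(camera, target): "pixel" ([column, row] in pixels: a listed point, or the origin of a listed thing).
The state is a dict: "time_s": time; "q": joint angles; "qvel": joint speeds; "joint_efforts": joint torques, N m; "position": TCP position; "tool_rot": TCP orientation; "ft_force": force on the tool from outside, world axes, zero at the start; "wrist_torque": the same for the moment, N m; "grip_width": finger opening in m.
Only numpy, scipy, OpenCV 4.12 (cv2) and the standard library are available. Lean on these libraries where they do the work, as an engineer would, in place of code of your own. Each camera call takes 0.05 s, during which the arm holds its last target.

## Working session

There is one attempt and no reset: what is moved stays moved. The work goes in short steps, Python scripts to look and compute and a tool call to move; the robot and the scene stay as the last step left them, time stands still between calls to the robot, and variables do not carry over. Pictures are saved under pics/ and viewed, and the job is handed in when it is done.

Besides the shell and the picture viewer there is one more tool, called after ">>>" as name(argument=value, ...) on one line, values as JSON. step_arm: Moves the arm, as the interface text tells. Shift numbers are shares of 0.3 m and turn numbers shares of 45 degrees, none past 1 either way. Its arguments: {"type":"object","properties":{"steps":{"type":"array","items":{"type":"number"}},"grip_force":{"type":"number"}},"required":["steps"]}

```bash
mkdir -p pics; ls
python3 - <<'E'
from rig import env, imaging
import cv2,numpy as np
s=env.observe();print({k:np.round(v,3) for k,v in s.items()})
for n in ["scene","top","wrist"]:
    im,d=imaging.get_image(n);cv2.imwrite(f"pics/{n}0.png",im);np.save(f"pics/{n}0.npy",d)
    c=imaging.get_calibration(n);print(n,np.round(c["camera_matrix"],1).tolist(),c["k1"],np.round(c["world_from_camera"],3).tolist())
E
```

```text
pics
{'time_s': np.float64(0.0), 'q': array([ 54.642,  21.84 ,  74.384,  -0.   ,  83.856, -12.334]), 'qvel': array([ 0.021,  0.057, -0.031,  0.081,  0.041, -0.034]), 'joint_efforts': array([-1.0000e-03, -4.4847e+01, -2.3128e+01, -0.0000e+00,  5.0000e-03,
       -0.0000e+00]), 'position': array([0.215, 0.506, 0.248]), 'tool_rot': array([[-0.92 ,  0.391, -0.001],
       [ 0.391,  0.92 , -0.001],
       [ 0.   , -0.001, -1.   ]]), 'ft_force': array([-0.462,  0.784,  0.138]), 'wrist_torque': array([-0.015,  0.002, -0.013]), 'grip_width': np.float64(0.085)}
scene [[428.1, 0.0, 277.9], [0.0, 428.1, 205.6], [0.0, 0.0, 1.0]] -0.1153886202700787 [[0.192, 0.804, -0.562, 1.129], [0.981, -0.167, 0.096, -0.033], [-0.017, -0.57, -0.821, 0.921], [0.0, 0.0, 0.0, 1.0]]
top [[501.4, 0.0, 284.0], [0.0, 501.4, 207.5], [0.0, 0.0, 1.0]] 0.03350662794692409 [[0.017, -0.993, 0.115, 0.426], [-1.0, -0.017, 0.002, 0.063], [-0.0, -0.115, -0.993, 1.146], [0.0, 0.0, 0.0, 1.0]]
wrist [[377.0, 0.0, 282.1], [0.0, 377.0, 208.4], [0.0, 0.0, 1.0]] -0.10079406597187429 [[0.392, 0.888, 0.242, 0.154], [0.92, -0.377, -0.104, 0.533], [-0.001, 0.263, -0.965, 0.373], [0.0, 0.0, 0.0, 1.0]]
```

View pics/scene0.png

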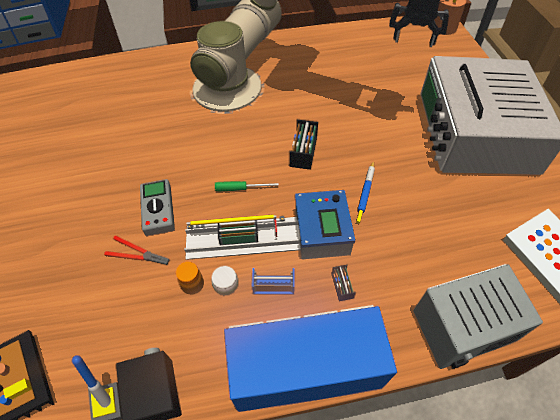

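View pics/top0.png

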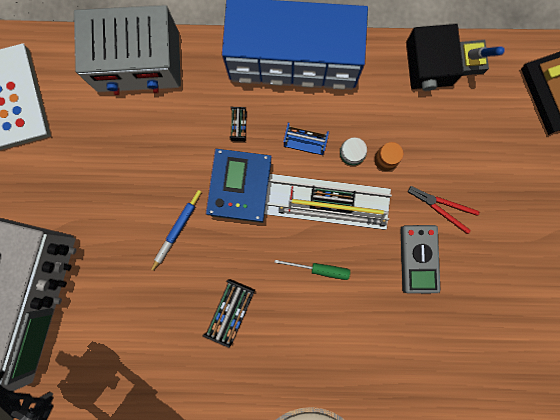

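View pics/wrist0.png

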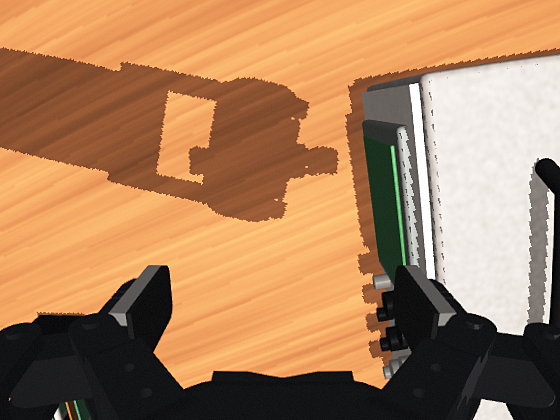

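The top view shows the chute at about (330,200), with its bay at left (240,187). The bar and hinge are on the robot's side and the rack is at (334,195). The tin (353,150) and jar (390,155) stand on the chute's −y side. Next I'll measure with the networks.

```bash
cat > h.py <<'E'
from rig import env, imaging
import cv2,numpy as np
def ray(n,px,c=None):
    c=c or imaging.get_calibration(n);K=np.array(c["camera_matrix"]);T=np.array(c["world_from_camera"])
    d=np.linalg.inv(K)@np.array([px[0],px[1],1.]);d=d[:2]
    u=d.copy()
    for _ in range(20): u=d/(1+c["k1"]*(u@u))
    v=T[:3,:3]@np.array([u[0],u[1],1.]); return T[:3,3],v
def onz(n,px,z,c=None):
    o,v=ray(n,px,c);return o+v*(z-o[2])/v[2]
def tri(rs):
    A=np.zeros((3,3));b=np.zeros(3)
    for o,v in rs:
        v=v/np.linalg.norm(v);P=np.eye(3)-np.outer(v,v);A+=P;b+=P@o
    x=np.linalg.solve(A,b);return x,[np.linalg.norm((np.eye(3)-np.outer(v,v)/(v@v))@(x-o)) for o,v in rs]
def proj(n,X,c=None):
    c=c or imaging.get_calibration(n);K=np.array(c["camera_matrix"]);T=np.linalg.inv(np.array(c["world_from_camera"]))
    p=T[:3,:3]@np.asarray(X)+T[:3,3];u=p[:2]/p[2];u=u*(1+c["k1"]*(u@u));return K[:2,:2]@u+K[:2,2]
E
python3 - <<'E'
from h import *
for t in ["chute","stop","hinge","bar_mid","rack","spare_rack","jar","tin","multimeter","screwdriver"]:
    rs={}
    for n in ["scene","top"]:
        r=imaging.pinpoint(n,t); rs[n]=r
        print(t,n,[(np.round(q["pixel"],1).tolist(),round(float(q["score"]),2)) for q in r[:3]])
    if rs["scene"] and rs["top"]:
        x,e=tri([ray(n,rs[n][0]["pixel"]) for n in rs]);print("   ",np.round(x,4),np.round(e,4))
print(env.observe()["time_s"])
E
```

```text
chute scene [([276.5, 234.6], 0.96)]
chute top [([292.6, 196.8], 0.65)]
    [0.5847 0.0498 0.0016] [0.0039 0.0039]
stop scene []
stop top []
hinge scene [([275.9, 219.0], 0.76), ([270.7, 284.6], 0.65)]
hinge top [([289.6, 208.7], 0.69), ([178.8, 222.6], 0.46)]
    [0.5542 0.0556 0.0254] [0.003 0.003]
bar_mid scene [([232.4, 220.7], 0.96)]
bar_mid top [([338.7, 203.4], 0.57)]
    [ 0.563  -0.0507  0.0645] [0.0027 0.0027]
rack scene [([344.6, 287.1], 0.93), ([305.0, 149.3], 0.9)]
rack top [([230.0, 312.1], 0.87), ([233.4, 121.3], 0.69)]
    [ 0.2421  0.3837 -1.1962] [0.0822 0.0822]
spare_rack scene [([272.7, 284.7], 0.62)]
spare_rack top [([305.0, 140.8], 0.83)]
    [0.7165 0.0191 0.001 ] [0.0001 0.0001]
jar scene [([193.1, 283.1], 0.95)]
jar top [([383.8, 157.4], 0.61), ([353.4, 154.3], 0.16)]
    [ 0.6788 -0.163   0.0066] [0.0001 0.0001]
tin scene [([223.8, 279.4], 0.7)]
tin top [([351.9, 152.1], 0.81), ([330.4, 194.8], 0.46)]
    [ 0.688  -0.0893  0.0158] [0.0009 0.0009]
multimeter scene [([159.8, 211.1], 0.57)]
multimeter top [([418.0, 261.3], 0.72), ([329.3, 197.6], 0.56)]
    [ 0.442  -0.2401 -0.0129] [0.0034 0.0034]
screwdriver scene [([246.4, 190.7], 0.83)]
screwdriver top [([306.9, 267.9], 0.94)]
    [ 0.4217  0.0058 -0.0161] [0.0046 0.0046]
1.15
```

>>> step_arm(steps=[0.6,-0.95,-0.74,0,0,0,0.75,0.6,-0.95,-0.74,0,0,0,0.75,0.6,-0.95,-0.74,0,0,0,0.75,0.6,-0.95,-0.74,0,0,0,0.75,0.6,-0.95,-0.74,0,0,0,0.75,0.6,-0.95,-0.74,0,0,0,0.75,0.6,-0.95,-0.74,0,0,0,0.75,0.6,-0.95,-0.74,0,0,0,0.75])

```text
time_s: 1.95
position: [0.3925, 0.187, 0.2484]
tool_rot: [[-0.544, 0.839, 0.001], [0.839, 0.544, -0.001], [-0.001, 0.0, -1.0]]
ft_force: [-0.1, 1.4, 0.6]
grip_width: 0.0514
```

>>> step_arm(steps=[0.6,-1,-0.05,0,0,0,0.75,0.6,-1,-0.05,0,0,0,0.75,0.6,-1,-0.05,0,0,0,0.75,0.6,-1,-0.05,0,0,0,0.75,0.6,-1,-0.05,0,0,0,0.75,0.6,-1,-0.05,0,0,0,0.75,0.6,-1,-0.05,0,0,0,0.75,0.6,-1,-0.05,0,0,0,0.75])

```text
time_s: 2.75
position: [0.5425, -0.069, 0.2478]
tool_rot: [[0.01, 1.0, -0.001], [1.0, -0.01, 0.001], [0.001, -0.001, -1.0]]
ft_force: [0.5, -0.1, 0.4]
grip_width: 0.0509
```

Run:
```python
from h import *
s=env.observe();print(s["position"],s["q"],np.round(s["ft_force"],2),s["time_s"]);np.set_printoptions(suppress=True)
c=imaging.get_calibration("wrist")
im,d=imaging.get_image("wrist");cv2.imwrite("pics/w1.png",im);np.save("pics/w1.npy",d);np.save("pics/w1c.npy",c,allow_pickle=True)
im,d=imaging.get_image("top");cv2.imwrite("pics/top1.png",im)
for t in ["chute","hinge","bar_mid","rack","stop"]:
    r=imaging.pinpoint("wrist",t)
    print(t,[(np.round(q["pixel"],1).tolist(),round(float(q["score"]),2)) for q in r[:3]])
```

```text
[ 0.54254172 -0.06898034  0.24779227] [-1.96608614e+01  2.15431235e+01  7.48442116e+01  1.92849435e-02
  8.36763180e+01 -1.90747742e+01] [ 0.5  -0.06  0.44] 2.75
chute [([327.9, 48.6], 0.67), ([427.5, 193.3], 0.38)]
hinge [([294.4, 40.5], 0.9)]
bar_mid [([299.6, 166.8], 0.9)]
rack [([319.1, 145.9], 0.97)]
stop []
```

View pics/w1.png

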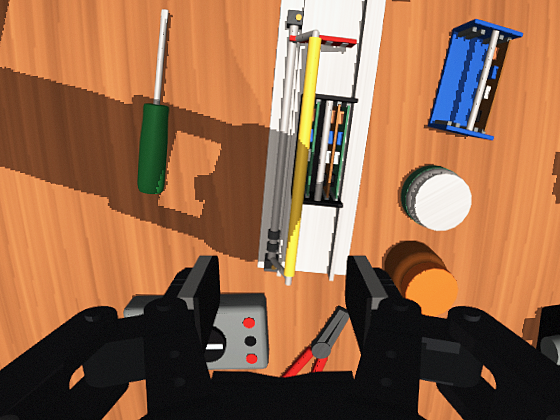

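Run:
```python
from h import *
np.set_printoptions(suppress=True,precision=4)
c=np.load("pics/w1c.npy",allow_pickle=True).item();d=np.load("pics/w1.npy");im=cv2.imread("pics/w1.png")
P=np.full((420,560,3),np.nan)
for r in range(0,300):
    for q in range(230,400):
        if d[r,q]>0:
            o,v=ray("w",(q,r),c);P[r,q]=o+v*d[r,q]   # v has cam z=1
np.save("pics/w1P.npy",P)
hsv=cv2.cvtColor(im,cv2.COLOR_BGR2HSV)
ye=(hsv[...,0]>22)&(hsv[...,0]<35)&(hsv[...,1]>150)&(hsv[...,2]>100)
ys,xs=np.nonzero(ye&np.isfinite(P[...,2])&(P[...,2]>.05));Q=P[ys,xs];print("yellow n",len(Q),"z",np.percentile(Q[:,2],[1,10,50,90,99]))
A=np.polyfit(Q[:,1],Q[:,0],1);print("bar x=",A,"angle deg",np.degrees(np.arctan(A[0])),"y range",Q[:,1].min(),Q[:,1].max())
print("z vs y",np.polyfit(Q[:,1],Q[:,2],1))
for r in [60,90,100,120,150,180,200,203,206,210,230,250]:
    print(r,[(q,*np.round(P[r,q]*1000).tolist()) for q in range(290,380,6)])
```

```text
yellow n 1334 z [0.0632 0.0641 0.0655 0.0666 0.0675]
bar x= [0.1069 0.5637] angle deg 6.100063408179778 y range -0.14805271932986913 0.0509975794957373
z vs y [-0.0012  0.0654]
60 [(290, 551.0, 39.0, 23.0), (296, 557.0, 41.0, 5.0), (302, 561.0, 39.0, 21.0), (308, 564.0, 34.0, 64.0), (314, 568.0, 33.0, 67.0), (320, 579.0, 40.0, 6.0), (326, 584.0, 40.0, 5.0), (332, 590.0, 40.0, 6.0), (338, 596.0, 41.0, 4.0), (344, 601.0, 41.0, 4.0), (350, 607.0, 40.0, 6.0), (356, 612.0, 40.0, 5.0), (362, 615.0, 39.0, 21.0), (368, 624.0, 41.0, 5.0), (374, 629.0, 41.0, 5.0)]
90 [(290, 550.0, 13.0, 23.0), (296, 556.0, 13.0, 22.0), (302, 562.0, 13.0, 6.0), (308, 564.0, 11.0, 67.0), (314, 569.0, 11.0, 63.0), (320, 579.0, 13.0, 4.0), (326, 585.0, 13.0, 5.0), (332, 590.0, 13.0, 5.0), (338, 596.0, 13.0, 4.0), (344, 602.0, 13.0, 5.0), (350, 607.0, 13.0, 4.0), (356, 610.0, 13.0, 21.0), (362, 619.0, 13.0, 6.0), (368, 624.0, 13.0, 5.0), (374, 631.0, 13.0, -0.0)]
100 [(290, 550.0, 4.0, 22.0), (296, 556.0, 4.0, 21.0), (302, 559.0, 3.0, 63.0), (308, 564.0, 3.0, 66.0), (314, 569.0, 3.0, 63.0), (320, 576.0, 3.0, 42.0),
[... 3216 characters left out ...]
0, 5.0), (320, 581.0, -125.0, 7.0), (326, 587.0, -125.0, 5.0), (332, 593.0, -125.0, 6.0), (338, 597.0, -120.0, 21.0), (344, 605.0, -125.0, 6.0), (350, 612.0, -126.0, 5.0), (356, 619.0, -128.0, -2.0), (362, 625.0, -128.0, 0.0), (368, 632.0, -128.0, -2.0), (374, 638.0, -128.0, -0.0)]
250 [(290, 549.0, -123.0, 66.0), (296, 554.0, -124.0, 64.0), (302, 562.0, -147.0, 5.0), (308, 569.0, -147.0, 7.0), (314, 575.0, -147.0, 5.0), (320, 581.0, -147.0, 5.0), (326, 587.0, -147.0, 5.0), (332, 592.0, -143.0, 17.0), (338, 600.0, -147.0, 7.0), (344, 606.0, -147.0, 6.0), (350, 614.0, -150.0, -0.0), (356, 620.0, -150.0, -1.0), (362, 626.0, -150.0, -0.0), (368, 633.0, -150.0, -1.0), (374, 639.0, -150.0, -0.0)]
```

Run:
```python
import cv2
im=cv2.imread("pics/w1.png")[0:300,230:400];cv2.imwrite("pics/w1z.png",cv2.resize(im,None,fx=2,fy=2,interpolation=cv2.INTER_NEAREST))
```

```text
(no output)
```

View pics/w1z.png

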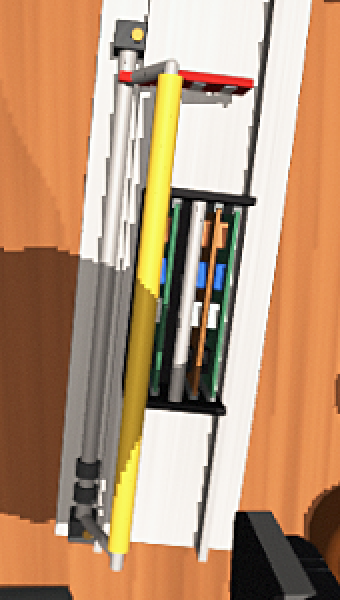

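Measured pose: chute origin at about (0.588, 0.052), +x turned 6.1° from world +y, and rack rear face at chute x ≈ −141 mm. Rail, bar and rod heights agree with the text. Next I'll measure the fingers themselves in the same picture.

Run:
```python
from h import *
np.set_printoptions(suppress=True,precision=1)
c=np.load("pics/w1c.npy",allow_pickle=True).item();d=np.load("pics/w1.npy")
s=env.observe();R=np.array(s["tool_rot"]);p=np.array(s["position"]);print(p,s["grip_width"])
L=[]
for r in range(240,420,1):
    for q in range(80,480,1):
        if 0<d[r,q]<.26:
            o,v=ray("w",(q,r),c);L.append((R.T@(o+v*d[r,q]-p))*1000)
L=np.array(L);print(len(L))
for z0 in range(-60,40,5):
    for sg in (-1,1):
        m=L[(L[:,2]>=z0)&(L[:,2]<z0+5)&(L[:,1]*sg>0)]
        if len(m): print(z0,sg,len(m),"x",np.percentile(m[:,0],[1,99]),"|y|",np.percentile(m[:,1]*sg,[1,99]))
for r in [262,270,280,295,310]:
    print(r,[(q,*(R.T@(lambda o,v:o+v*d[r,q]-p)(*ray("w",(q,r),c))*1000).round(0).tolist()) for q in list(range(170,224,6))])
```

```text
[ 0.5 -0.1  0.2] 0.05091117646508357
37439
-60 -1 1665 x [ 9.  17.5] |y| [ 0.4 28.6]
-60 1 1756 x [ 8.9 17.4] |y| [ 0.5 30.2]
-55 -1 999 x [-9.2 17.5] |y| [ 5.  50.7]
-55 1 890 x [-9.4 17.5] |y| [ 6.1 50.8]
-50 -1 946 x [-11.9  17. ] |y| [19.4 53.1]
-50 1 755 x [-12.2  16.8] |y| [20.9 53.1]
-45 -1 2428 x [-11.6  12.5] |y| [26.9 55.1]
-45 1 2176 x [-11.9  12.2] |y| [27.9 55.1]
-40 -1 2554 x [-11.3  13.6] |y| [24.  55.7]
-40 1 2572 x [-11.7  13.3] |y| [25.5 53.8]
-35 -1 946 x [ 6.1 13.8] |y| [25.4 55.2]
-35 1 932 x [ 5.9 13.6] |y| [26.7 55.3]
-30 -1 396 x [ 4.2 13.8] |y| [26.4 50.7]
-30 1 411 x [ 4.8 13.5] |y| [27.7 52.1]
-25 -1 570 x [-8.  11.9] |y| [24.6 34.6]
-25 1 536 x [-8.9 11.7] |y| [26.  35.6]
-20 -1 367 x [-10.9  11.4] |y| [24.5 31.4]
-20 1 379 x [-10.8  11.3] |y| [26.  32.9]
-15 -1 420 x [-10.6  11.4] |y| [24.6 38.3]
-15 1 419 x [-10.8  11.2] |y| [26.  39.8]
-10 -1 373 x [-10.2  11.4] |y| [24.6 38.4]
-10 1 389 x [-10.4  11.2] |y| [26.1 39.6]
-5 -1 344 x [-10.7  11.5] |y| [24.8 38.2]
-5 1 348 x [-10.7  11.2] |y| [26.1 39.6]
0 -1 313 x [-10.5  11.2] |y| [24.8 38.1]
0 1 308 x [-
[... 783 characters left out ...]
0.0), (176, 7.0, -37.0, -3.0), (182, 7.0, -35.0, -3.0), (188, 10.0, -31.0, -10.0), (194, 11.0, -29.0, -11.0), (200, 11.0, -27.0, -11.0), (206, 10.0, -25.0, -9.0), (212, 5.0, -25.0, 1.0), (218, -1.0, -25.0, 13.0)]
295 [(170, 7.0, -36.0, -14.0), (176, 7.0, -34.0, -13.0), (182, 11.0, -30.0, -21.0), (188, 11.0, -28.0, -21.0), (194, 11.0, -26.0, -22.0), (200, 10.0, -25.0, -19.0), (206, 5.0, -25.0, -10.0), (212, -0.0, -25.0, -0.0), (218, -6.0, -25.0, 10.0)]
310 [(170, 12.0, -30.0, -33.0), (176, 12.0, -29.0, -32.0), (182, 12.0, -27.0, -32.0), (188, 7.0, -28.0, -24.0), (194, 6.0, -26.0, -22.0), (200, 6.0, -25.0, -21.0), (206, 1.0, -25.0, -13.0), (212, -6.0, -25.0, -1.0), (218, -134.0, -66.0, 216.0)]
```

```bash
cat >> h.py <<'E'
O=np.array([.5884,.0524]);al=np.radians(6.1)
ux=np.array([np.sin(al),np.cos(al)]);uy=np.array([-ux[1],ux[0]])
def where():
    s=env.observe();p=np.array(s["position"]);R=np.array(s["tool_rot"]);r=p[:2]-O
    th=np.degrees(np.arctan2(R[:2,0]@uy,R[:2,0]@ux))
    return r@ux*1e3,r@uy*1e3,p[2]*1e3,th,s
def row(a,b,z,th):
    "target chute mm, deg -> row numbers from present measured pose"
    s=env.observe();p=np.array(s["position"]);R=np.array(s["tool_rot"]);t=np.radians(th)
    w=np.append(O+a/1e3*ux+b/1e3*uy,z/1e3)
    ex=np.append(np.cos(t)*ux+np.sin(t)*uy,0);ez=np.array([0,0,-1.]);Rt=np.c_[ex,np.cross(ez,ex),ez]
    rv=cv2.Rodrigues(R.T@Rt)[0].ravel()
    return np.round(np.r_[R.T@(w-p)/.3,np.degrees(rv)/45],3).tolist()
E
python3 -c "
from h import *
print(where()[:4]);print(row(-170,-32,130,18));print(row(-170,-32,46,18))"
```

```text
(np.float64(-124.51919107203815), np.float64(33.14781596031922), np.float64(248.6233695430092), np.float64(5.649384572381932))
[-0.172, 0.201, 0.396, 0.0, 0.0, -0.274]
[-0.172, 0.201, 0.676, 0.0, 0.0, -0.274]
```

>>> step_arm(steps=[0.6,-0.172,0.2,0.396,0,0,-0.274,0.6,-0.172,0.2,0.396,0,0,-0.274,0.6,-0.172,0.2,0.396,0,0,-0.274,0.6,-0.172,0.2,0.396,0,0,-0.274,0.6,-0.172,0.2,0.396,0,0,-0.274])

```text
time_s: 3.6
position: [0.6018, -0.1205, 0.1295]
tool_rot: [[-0.205, 0.979, -0.001], [0.979, 0.205, 0.001], [0.001, -0.001, -1.0]]
ft_force: [0.4, 0.3, 0.4]
grip_width: 0.0511
```

Run:
```python
from h import *
print(where()[:4]);print(row(-170,-32,46,18))
im,d=imaging.get_image("wrist");cv2.imwrite("pics/w2.png",im)
```

```text
(np.float64(-170.5398763827259), np.float64(-31.715852070576858), np.float64(129.5123734039024), np.float64(17.90855501141449))
[0.001, 0.002, 0.278, -0.001, -0.001, -0.002]
```

View pics/w2.png

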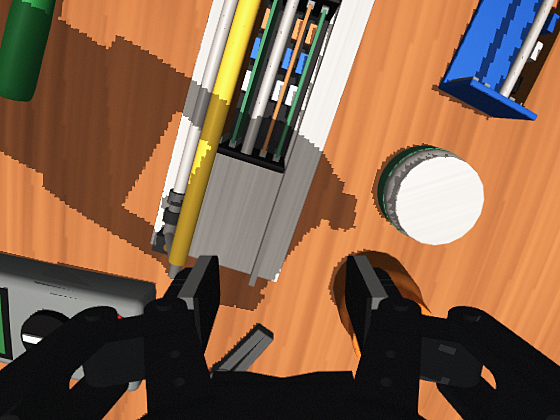

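Run:
```python
from h import *
c=imaging.get_calibration("wrist");im,d=imaging.get_image("wrist")
print("proj jar top/base",proj("wrist",[.679,-.163,.07],c),proj("wrist",[.679,-.163,0],c),"tin",proj("wrist",[.688,-.089,.04],c))
hsv=cv2.cvtColor(im,cv2.COLOR_BGR2HSV)
for r,q in [(250,372),(262,400),(280,385),(300,370),(300,410),(320,345),(345,350),(160,420),(240,440)]:
    o,v=ray("w",(q,r),c);X=o+v*d[r,q];a=X[:2]-O;print((q,r),np.round([a@ux*1e3,a@uy*1e3,X[2]*1e3]),im[r,q])
```

```text
proj jar top/base [397.04498201 332.54100247] [370.32439285 279.01828239] tin [432.12493656 200.71303584]
(372, 250) [-181. -104.    5.] [ 4 16 37]
(400, 262) [-185. -129.   -1.] [ 68 116 198]
(385, 280) [-151.  -65.  135.] [17 17 17]
(370, 300) [-152.  -55.  154.] [23 21 25]
(410, 300) [-147.  -64.  158.] [12 17 35]
(345, 320) [-220.  -91.   44.] [ 29  66 130]
(350, 345) [-263. -119.    0.] [ 80 137 222]
(420, 160) [-110. -100.   32.] [ 88  93 100]
(440, 240) [-152. -129.   40.] [238 242 246]
```

>>> step_arm(steps=[0.6,0,0,0.1,0,0,0,0.6,0,0,0.2,0,0,0,0.6,0,0,0.26,0,0,0,0.6,0,0,0.278,0,0,0,0.6,0,0,0.278,0,0,0])

```text
time_s: 4.2
position: [0.6022, -0.1206, 0.0473]
tool_rot: [[-0.205, 0.979, 0.001], [0.979, 0.205, -0.001], [-0.001, 0.001, -1.0]]
ft_force: [-0.3, -0.3, 0.1]
grip_width: 0.0512
```

Run:
```python
from h import *
print(where()[:4]);
c=18;
for b in (-20,0,10,20,26,28): print(b,row(-170,b,46,18))
im,d=imaging.get_image("wrist");cv2.imwrite("pics/w3.png",im)
im,d=imaging.get_image("scene");cv2.imwrite("pics/s3.png",cv2.resize(im[180:310,140:380],None,fx=3,fy=3))
```

```text
(np.float64(-170.5588672136548), np.float64(-32.08440717412738), np.float64(47.3442934161295), np.float64(17.934494320472368))
-20 [0.014, -0.038, 0.004, 0.002, 0.001, -0.001]
0 [0.035, -0.101, 0.004, 0.002, 0.001, -0.001]
10 [0.045, -0.133, 0.004, 0.002, 0.001, -0.001]
20 [0.055, -0.165, 0.004, 0.002, 0.001, -0.001]
26 [0.061, -0.184, 0.004, 0.002, 0.001, -0.001]
28 [0.063, -0.19, 0.004, 0.002, 0.001, -0.001]
```

View pics/w3.png

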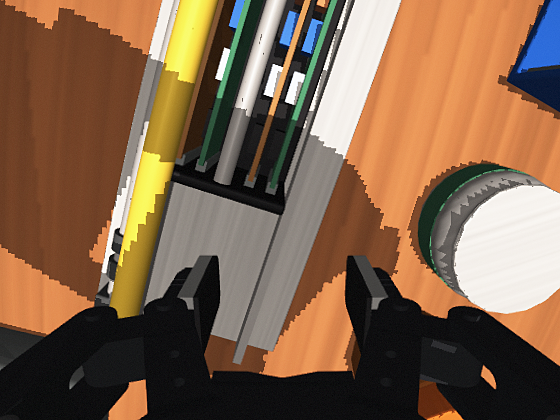

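View pics/s3.png

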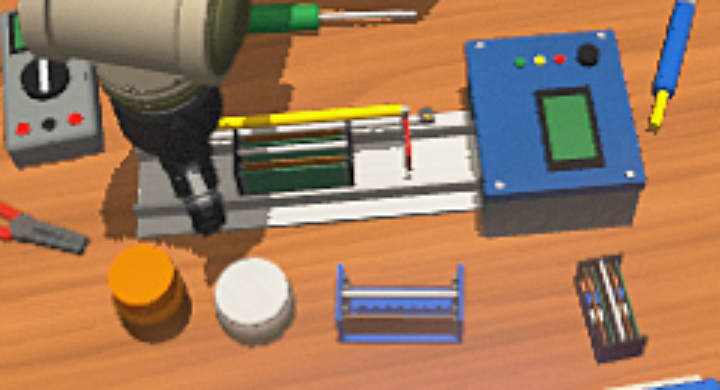

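The wrist picture shows the left finger inside the yellow bar, behind the rack (tip about (215,260)), and the right finger outside the rail, clear of the tin. Next is swinging the gate.

>>> step_arm(steps=[0.6,0.01,-0.03,0.003,0,0,0,0.6,0.02,-0.055,0.003,0,0,0,0.6,0.028,-0.08,0.003,0,0,0,0.6,0.036,-0.105,0.003,0,0,0,0.6,0.044,-0.13,0.003,0,0,0,0.6,0.05,-0.15,0.003,0,0,0,0.6,0.055,-0.165,0.003,0,0,0,0.6,0.058,-0.175,0.003,0,0,0,0.6,0.058,-0.175,0.003,0,0,0])

```text
time_s: 5.2
position: [0.5469, -0.1147, 0.0453]
tool_rot: [[-0.205, 0.979, 0.0], [0.979, 0.205, -0.0], [-0.0, 0.0, -1.0]]
ft_force: [3.0, -1.8, -0.0]
grip_width: 0.0515
```

Run:
```python
from h import *
w=where();print(w[:4],w[4]["ft_force"]@np.r_[ux,0],w[4]["ft_force"]@np.r_[uy,0],w[4]["grip_width"]);
for b in (25,26,27,28): print(b,row(-170,b,46,18))
im,d=imaging.get_image("wrist");cv2.imwrite("pics/w4.png",im)
im,d=imaging.get_image("scene");cv2.imwrite("pics/s4.png",cv2.resize(im[180:310,140:380],None,fx=3,fy=3))
```

```text
(np.float64(-170.5260978347261), np.float64(23.550595221369477), np.float64(45.32241126669429), np.float64(17.902903750363834)) -1.4500166091061986 -3.13494299660464 0.05147088048960876
25 [0.003, -0.004, -0.002, 0.0, 0.0, -0.002]
26 [0.004, -0.007, -0.002, 0.0, 0.0, -0.002]
27 [0.005, -0.01, -0.002, 0.0, 0.0, -0.002]
28 [0.006, -0.014, -0.002, 0.0, 0.0, -0.002]
```

View pics/w4.png

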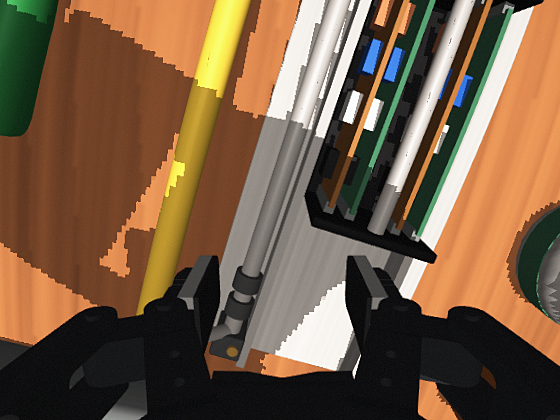

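View pics/s4.png

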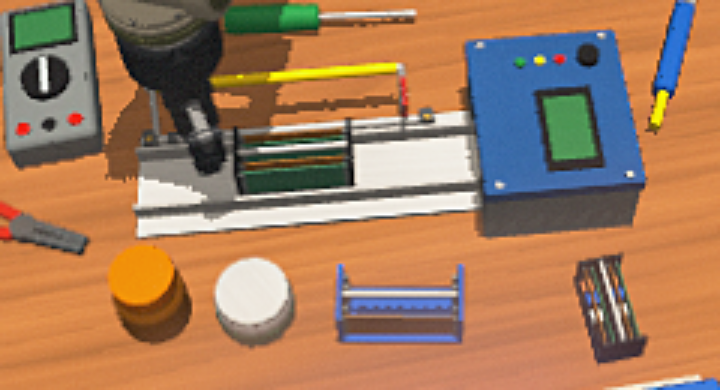

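The gate is nearly upright, with its leaf at (403,90) in the crop, and the rack hasn't been touched. I'll measure the bar's actual position to get the angle.

```bash
cat >> h.py <<'E'
def bar():
    c=imaging.get_calibration("wrist");im,d=imaging.get_image("wrist");hsv=cv2.cvtColor(im,cv2.COLOR_BGR2HSV)
    ye=(hsv[...,0]>22)&(hsv[...,0]<35)&(hsv[...,1]>150)&(hsv[...,2]>90)&(d>0)
    n,l,st,_=cv2.connectedComponentsWithStats(ye.astype(np.uint8));ye=l==1+np.argmax(st[1:,4])
    ys,xs=np.nonzero(ye);L=[]
    for r,q in zip(ys[::3],xs[::3]):
        o,v=ray("w",(q,r),c);X=o+v*d[r,q];a=X[:2]-O;L.append([a@ux*1e3,a@uy*1e3,X[2]*1e3])
    L=np.array(L);k=(L[:,2]>30)&(L[:,2]<75);L=L[k];print("bar n",len(L),"x",L[:,0].min(),L[:,0].max(),"y",np.percentile(L[:,1],[2,50,98]),"slope",np.polyfit(L[:,0],L[:,1],1),"z",np.percentile(L[:,2],[2,50,95]))
    z=np.percentile(L[:,2],95)-5; print("angle from z",.38+np.arccos(min(1,(z-20)/45)),"from y",.38+np.arcsin(min(1,(np.mean(np.percentile(L[:,1],[2,98]))-36)/45)))
    return im,d
E
python3 -c "
from h import *
bar()"
```

```text
bar n 367 x -108.89507889935972 -80.95468767130393 y [62.37391092 63.75629641 65.30027948] slope [5.65119515e-03 6.42718211e+01] z [54.13055759 55.94261591 57.34006629]
angle from z 1.1489112809315436 from y 1.0469623063971376
```

>>> step_arm(steps=[0.6,0.003,-0.006,-0.002,0,0,0,0.6,0.005,-0.01,-0.002,0,0,0,0.6,0.006,-0.0155,-0.002,0,0,0,0.6,0.006,-0.0155,-0.002,0,0,0])

```text
time_s: 5.75
position: [0.5421, -0.1139, 0.0459]
tool_rot: [[-0.205, 0.979, 0.0], [0.979, 0.205, -0.0], [-0.0, 0.0, -1.0]]
ft_force: [3.0, -1.9, 0.0]
grip_width: 0.0515
```

Run:
```python
from h import *
w=where();print(w[:4],w[4]["ft_force"]@np.r_[ux,0],w[4]["ft_force"]@np.r_[uy,0],w[4]["grip_width"]);
bar()
```

```text
(np.float64(-170.27803091990808), np.float64(28.33865031544166), np.float64(45.91176883085926), np.float64(17.904403870148084)) -1.544610148379427 -3.215662251394052 0.051457300267776465
bar n 692 x -109.91830207675979 -79.18389685384959 y [67.33324148 70.08882295 75.50112546] slope [3.24010218e-03 7.13151279e+01] z [48.66505539 50.80891188 52.25857308]
angle from z 1.3000931189673364 from y 1.2860098466059204
```

The gate is at about 1.30 rad by both bar height and bar y, with 3.2 N on the finger, so it isn't on its stop yet. Next I'll compute the push path.

```bash
cat >> h.py <<'E'
def pose(lead,th,hold=68.3):
    t=np.radians(th);s,c=np.sin(t),np.cos(t)
    return lead-max(11*c+32*s,7*c+39.7*s), hold-(7*s+39.7*c)
def plan(pairs,z=46,dz=0):
    for l,th in pairs:
        a,b=pose(l,th);print(l,th,np.round([a,b],1),row(a,b,z,th))
E
python3 - <<'E'
from h import *
plan([(-150+5.5*i,18+min(9,.9*i)) for i in range(1,11)])
E
```

```text
-144.5 18.9 [-165.3   28.5] [0.016, 0.005, -0.0, 0.0, 0.0, -0.022]
-139.0 19.8 [-160.2   28.6] [0.032, 0.009, -0.0, 0.0, 0.0, -0.042]
-133.5 20.7 [-155.1   28.7] [0.048, 0.014, -0.0, 0.0, 0.0, -0.062]
-128.0 21.6 [-150.    28.8] [0.065, 0.019, -0.0, 0.0, 0.0, -0.082]
-122.5 22.5 [-144.9   28.9] [0.081, 0.024, -0.0, 0.0, 0.0, -0.102]
-117.0 23.4 [-139.8   29.1] [0.097, 0.029, -0.0, 0.0, 0.0, -0.122]
-111.5 24.3 [-134.7   29.2] [0.114, 0.033, -0.0, 0.0, 0.0, -0.142]
-106.0 25.2 [-129.6   29.4] [0.13, 0.038, -0.0, 0.0, 0.0, -0.162]
-100.5 26.1 [-124.5   29.6] [0.147, 0.043, -0.0, 0.0, 0.0, -0.182]
-95.0 27 [-119.3   29.7] [0.163, 0.048, -0.0, 0.0, 0.0, -0.202]
```

>>> step_arm(steps=[0.6,0.016,0.005,0,0,0,-0.022,0.6,0.032,0.009,0,0,0,-0.042,0.6,0.048,0.014,0,0,0,-0.062,0.6,0.065,0.019,0,0,0,-0.082,0.6,0.081,0.024,0,0,0,-0.102,0.6,0.097,0.029,0,0,0,-0.122,0.6,0.114,0.033,0,0,0,-0.142,0.6,0.122,0.036,0,0,0,-0.162,0.6,0.13,0.038,0,0,0,-0.182,0.6,0.14,0.041,0,0,0,-0.202])

```text
time_s: 6.8
position: [0.5463, -0.0706, 0.0462]
tool_rot: [[-0.358, 0.934, 0.002], [0.934, 0.358, -0.002], [-0.002, 0.001, -1.0]]
ft_force: [6.2, -6.7, 0.7]
grip_width: 0.0513
```

Run:
```python
from h import *
w=where();print(w[:4],w[4]["ft_force"]@np.r_[ux,0],w[4]["ft_force"]@np.r_[uy,0],w[4]["grip_width"],w[4]["time_s"]);
im,d=bar();cv2.imwrite("pics/w5.png",im)
im,d=imaging.get_image("scene");cv2.imwrite("pics/s5.png",cv2.resize(im[180:310,140:380],None,fx=3,fy=3))
```

```text
(np.float64(-126.82102274182213), np.float64(28.782014368996485), np.float64(46.19639585189021), np.float64(27.056291682306085)) -6.034080827256875 -6.9295589035333185 0.05133448383970686 6.8
bar n 415 x -68.53728731315245 -35.62469926889649 y [66.53794333 68.0364721  69.5952333 ] slope [-3.23945760e-03  6.79118447e+01] z [49.86305203 51.83881385 53.11530297]
angle from z 1.2759408109087063 from y 1.1731841996548136
```

View pics/w5.png

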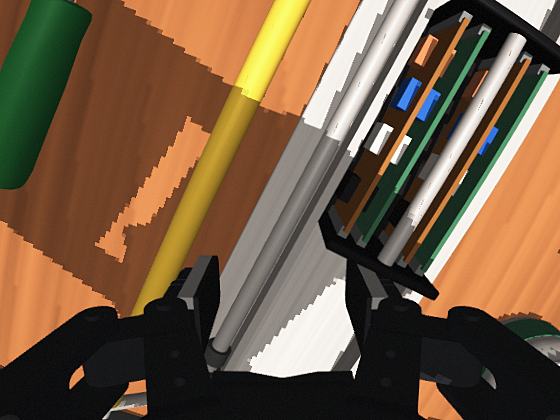

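View pics/s5.png

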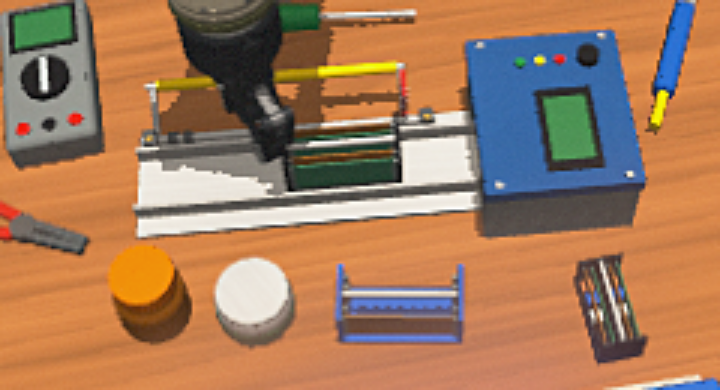

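Gate at 1.28 rad, and the rack is moving square with its front just before the gate. I'll raise the hold slightly and keep pushing.

Run:
```python
from h import *
for l in (-96,-90,-42,-36):
    a,b=pose(l,27,69.3);print(l,a,b,row(a,b,46,27))
```

```text
-96 -120.32876775773755 30.74910749154496 [0.02, 0.004, 0.0, 0.001, 0.002, 0.002]
-90 -114.32876775773755 30.74910749154496 [0.038, 0.013, 0.0, 0.001, 0.002, 0.002]
-42 -66.32876775773755 30.74910749154496 [0.181, 0.086, 0.0, 0.001, 0.002, 0.002]
-36 -60.328767757737545 30.74910749154496 [0.199, 0.095, 0.0, 0.001, 0.002, 0.002]
```

>>> step_arm(steps=[0.6,0.02,0.004,0,0,0,0,0.6,0.038,0.013,0,0,0,0,0.6,0.056,0.022,0,0,0,0,0.6,0.074,0.031,0,0,0,0,0.6,0.092,0.04,0,0,0,0,0.6,0.11,0.05,0,0,0,0,0.6,0.128,0.059,0,0,0,0,0.6,0.146,0.068,0,0,0,0,0.6,0.164,0.077,0,0,0,0,0.6,0.181,0.086,0,0,0,0])

```text
time_s: 7.9
position: [0.5511, -0.0106, 0.0462]
tool_rot: [[-0.357, 0.934, 0.002], [0.934, 0.357, -0.002], [-0.002, 0.001, -1.0]]
ft_force: [5.1, -6.5, 1.6]
grip_width: 0.051
```

Run:
```python
from h import *
w=where();print(w[:4],w[4]["ft_force"]@np.r_[ux,0],w[4]["ft_force"]@np.r_[uy,0],w[4]["grip_width"],w[4]["time_s"]);
im,d=bar();cv2.imwrite("pics/w6.png",im)
im,d=imaging.get_image("scene");cv2.imwrite("pics/s6.png",cv2.resize(im[180:310,140:380],None,fx=3,fy=3))
for l in (-36,-30,0,6,12):
    a,b=pose(l,27,69.0);print(l,a,b,row(a,b,46,27))
```

```text
(np.float64(-66.62289695681055), np.float64(30.414891809485443), np.float64(46.22387149112523), np.float64(27.020063086889245)) -5.951554645965324 -5.79678396592659 0.05100774333380092 7.9
bar n 182 x -11.90578425977406 -3.335053406244963 y [68.28938329 73.06764246 76.44564027] slope [-0.13098566 71.41780424] z [47.58777373 49.62037619 50.87982194]
angle from z 1.3380612019080083 from y 1.321033013580942
-36 -60.328767757737545 30.449107491544964 [0.016, 0.009, 0.0, 0.001, 0.001, 0.001]
-30 -54.328767757737545 30.449107491544964 [0.034, 0.019, 0.0, 0.001, 0.001, 0.001]
0 -24.328767757737545 30.449107491544964 [0.123, 0.064, 0.0, 0.001, 0.001, 0.001]
6 -18.328767757737545 30.449107491544964 [0.141, 0.073, 0.0, 0.001, 0.001, 0.001]
12 -12.328767757737545 30.449107491544964 [0.158, 0.082, 0.0, 0.001, 0.001, 0.001]
```

View pics/w6.png

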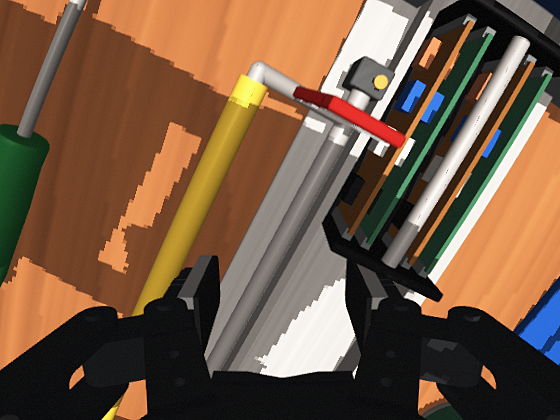

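View pics/s6.png

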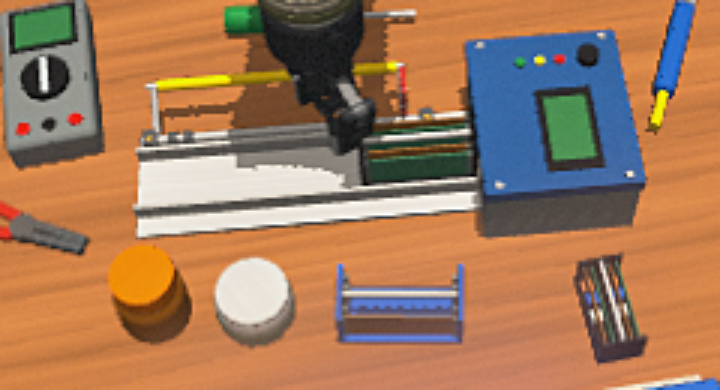

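>>> step_arm(steps=[0.6,0.016,0.009,0,0,0,0,0.6,0.034,0.018,0,0,0,0,0.6,0.052,0.028,0,0,0,0,0.6,0.07,0.037,0,0,0,0,0.6,0.088,0.046,0,0,0,0,0.6,0.105,0.055,0,0,0,0,0.6,0.123,0.064,0,0,0,0,0.6,0.141,0.073,0,0,0,0])

```text
time_s: 8.8
position: [0.5558, 0.0369, 0.046]
tool_rot: [[-0.357, 0.934, 0.0], [0.934, 0.357, -0.001], [-0.001, -0.0, -1.0]]
ft_force: [3.1, -6.0, 1.2]
grip_width: 0.0512
```

Run:
```python
from h import *
w=where();print(w[:4],w[4]["ft_force"]@np.r_[ux,0],w[4]["ft_force"]@np.r_[uy,0],w[4]["grip_width"],w[4]["time_s"]);
im,d=imaging.get_image("wrist");cv2.imwrite("pics/w7.png",im)
im,d=imaging.get_image("scene");cv2.imwrite("pics/s7.png",cv2.resize(im[180:310,140:380],None,fx=3,fy=3))
for l in (8,10,12,14,16,18):
    a,b=pose(l,27,69.0);print(l,a,b,row(a,b,46,27))
```

```text
(np.float64(-18.844159627507743), np.float64(30.78767380693975), np.float64(46.03339986556564), np.float64(27.035457427147215)) -5.612376339530145 -3.679825258345829 0.05117009788455277 8.8
8 -16.328767757737545 30.449107491544964 [0.005, 0.004, -0.0, 0.0, 0.0, 0.001]
10 -14.328767757737545 30.449107491544964 [0.01, 0.007, -0.0, 0.0, 0.0, 0.001]
12 -12.328767757737545 30.449107491544964 [0.016, 0.01, -0.0, 0.0, 0.0, 0.001]
14 -10.328767757737545 30.449107491544964 [0.022, 0.013, -0.0, 0.0, 0.0, 0.001]
16 -8.328767757737545 30.449107491544964 [0.028, 0.016, -0.0, 0.0, 0.0, 0.001]
18 -6.328767757737545 30.449107491544964 [0.034, 0.019, -0.0, 0.0, 0.0, 0.001]
```

View pics/w7.png

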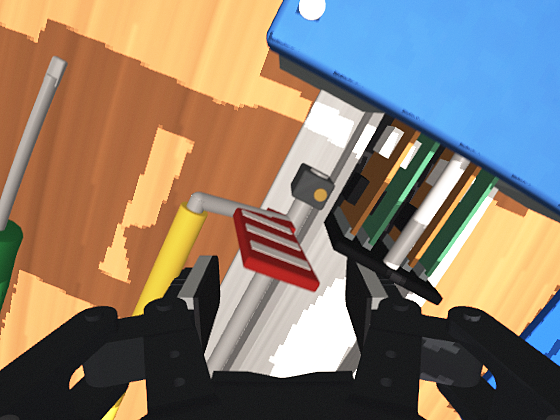

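View pics/s7.png

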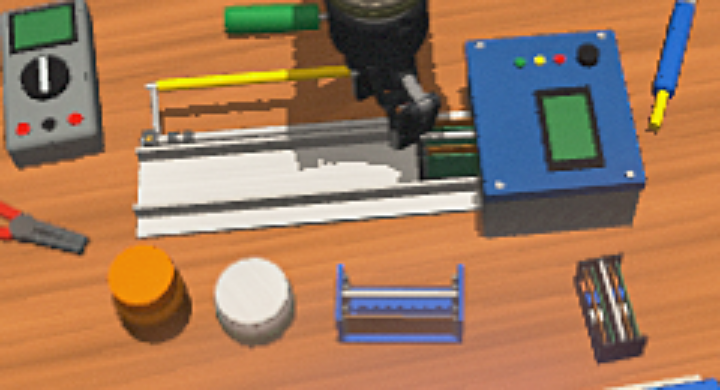

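>>> step_arm(steps=[0.6,0.005,0.003,0,0,0,0,0.6,0.01,0.006,0,0,0,0,0.6,0.016,0.009,0,0,0,0,0.6,0.02,0.012,0,0,0,0])

```text
time_s: 9.3
position: [0.5567, 0.0437, 0.0459]
tool_rot: [[-0.357, 0.934, -0.0], [0.934, 0.357, -0.001], [-0.001, -0.001, -1.0]]
ft_force: [2.6, -4.1, 1.0]
grip_width: 0.0512
```

```bash
cat > st.py <<'E'
from h import *
w=where();f=w[4]["ft_force"];print(np.round(w[:4],2),"fx",f@np.r_[ux,0],"fy",f@np.r_[uy,0],w[4]["time_s"],"lead",w[0]+24.3)
E
python3 st.py
```

```text
[-12.06  30.55  45.93  27.02] fx -3.8258503866036317 fy -2.9949854807436025 9.3 lead 12.24110609818198
```

>>> step_arm(steps=[0.6,0.003,0.0015,0,0,0,0,0.6,0.006,0.003,0,0,0,0,0.6,0.009,0.0045,0,0,0,0,0.6,0.009,0.0045,0,0,0,0])

```text
time_s: 9.7
position: [0.5575, 0.0453, 0.046]
tool_rot: [[-0.357, 0.934, 0.001], [0.934, 0.357, -0.003], [-0.003, -0.0, -1.0]]
ft_force: [3.4, -13.0, 0.1]
grip_width: 0.0512
```

```bash
python3 st.py
```

```text
[-10.32  29.98  46.03  27.  ] fx -12.57518999592788 fy -4.768108161202589 9.7 lead 13.979109138896666
```

>>> step_arm(steps=[0.6,0.003,0.0015,0,0,0,0,0.6,0.003,0.0015,0,0,0,0])

```text
time_s: 9.9
position: [0.5579, 0.0455, 0.0461]
tool_rot: [[-0.356, 0.934, 0.001], [0.934, 0.356, -0.004], [-0.004, -0.0, -1.0]]
ft_force: [4.5, -18.3, 1.3]
grip_width: 0.0513
```

```bash
python3 st.py
python3 - <<'E'
from h import *
c=imaging.get_calibration("wrist");im,d=imaging.get_image("wrist");cv2.imwrite("pics/w8.png",im)
# rack rear plate top edge points
for q in (385,400,415,430):
    for r in range(255,305,4):
        o,v=ray("w",(q,r),c);X=o+v*d[r,q];a=X[:2]-O
        if 45<X[2]*1e3<56: print((q,r),np.round([a@ux*1e3,a@uy*1e3,X[2]*1e3],1))
E
```

```text
[-10.14  29.6   46.11  26.98] fx -17.666716579387536 fy -6.436261808845973 9.9 lead 14.158565372566155
(385, 259) [19.9  3.  46.9]
(385, 263) [19.1  3.1 49. ]
(385, 267) [18.2  2.9 50.3]
(385, 271) [17.   2.3 50.7]
(385, 275) [15.8  1.7 51.1]
(385, 279) [13.8 -0.1 49.1]
(385, 283) [13.  -0.1 50.9]
(385, 287) [13.   1.1 54.7]
(400, 255) [24.1 -0.2 48.7]
(400, 259) [22.7 -1.3 48.2]
(400, 263) [21.6 -1.5 49.4]
(400, 271) [18.3 -4.7 46.5]
(400, 275) [18.3 -2.8 51.8]
(400, 279) [17.1 -3.5 52. ]
(400, 283) [15.7 -4.5 51.7]
(415, 279) [ 18.  -11.4  46.6]
(415, 283) [18.  -9.6 51.3]
(415, 287) [ 16.6 -10.6  51.1]
(415, 291) [ 15.2 -11.5  51. ]
(430, 287) [ 17.7 -18.7  46.2]
(430, 291) [ 17.6 -16.7  50.8]
(430, 295) [ 16.1 -17.7  50.5]
(430, 299) [ 15.  -18.1  51.4]
```

View pics/w8.png

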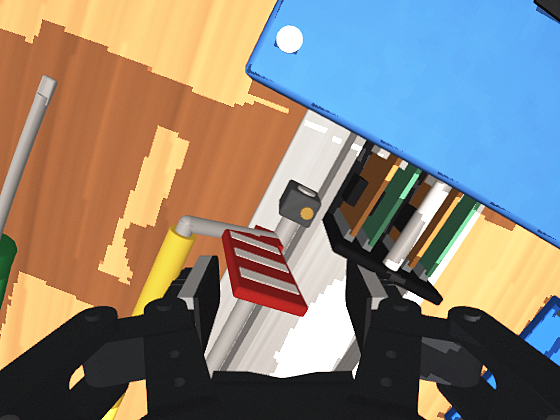

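The rack is home: 17 N against the stop with no further travel, and the rear plate measures x ≈ 15 mm. Next I'll back off while still holding the gate up, and then lower it.

>>> step_arm(steps=[0.6,-0.02,-0.01,0,0,0,0,0.6,-0.045,-0.023,0,0,0,0,0.6,-0.075,-0.038,0,0,0,0,0.6,-0.105,-0.0535,0,0,0,0,0.6,-0.135,-0.069,0,0,0,0,0.6,-0.165,-0.084,0,0,0,0,0.6,-0.193,-0.0983,0,0,0,0,0.6,-0.193,-0.0983,0,0,0,0])

```text
time_s: 10.75
position: [0.5503, -0.0171, 0.0458]
tool_rot: [[-0.356, 0.934, 0.0], [0.934, 0.356, 0.0], [0.0, 0.0, -1.0]]
ft_force: [3.5, -3.6, 0.5]
grip_width: 0.0511
```

```bash
python3 st.py
python3 - <<'E'
from h import *
im,d=imaging.get_image("wrist");cv2.imwrite("pics/w9.png",im)
im,d=imaging.get_image("scene");cv2.imwrite("pics/s9.png",cv2.resize(im[180:310,140:380],None,fx=3,fy=3))
for b in (10,-10,-34): print(b,row(-75,b,46,27))
E
```

```text
[-73.14  30.46  45.79  26.97] fx -3.2333321089806586 fy -3.8700099635322474 10.75 lead -48.835896789931994
10 [-0.038, 0.057, -0.001, -0.0, 0.001, 0.0]
-10 [-0.068, 0.117, -0.001, -0.0, 0.001, 0.0]
-34 [-0.104, 0.188, -0.001, -0.0, 0.001, 0.0]
```

View pics/w9.png

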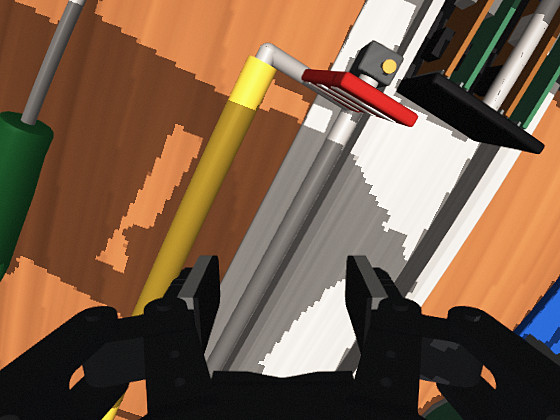

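View pics/s9.png

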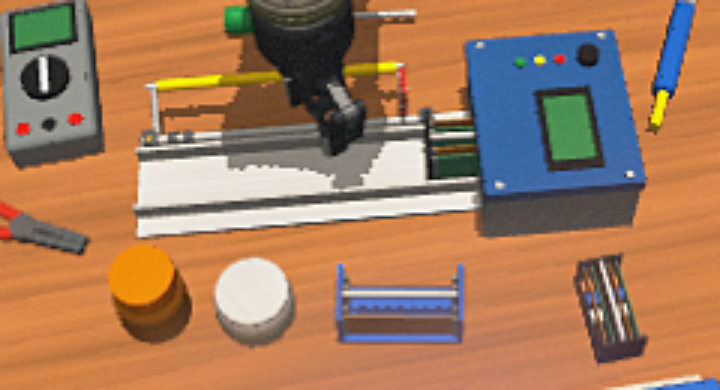

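Run:
```python
from h import *
for px in [(285,144),(326,154),(351,137),(340,150)]:
    for z in (0,.046):
        X=onz("top",px,z);a=X[:2]-O;print(px,z,np.round([a@ux*1e3,a@uy*1e3]))
```

```text
(285, 144) 0 [  26. -118.]
(285, 144) 0.046 [  25. -107.]
(326, 154) 0 [ -72. -106.]
(326, 154) 0.046 [-69. -95.]
(351, 137) 0 [-125. -153.]
(351, 137) 0.046 [-120. -141.]
(340, 150) 0 [-103. -119.]
(340, 150) 0.046 [ -99. -108.]
```

>>> step_arm(steps=[0.6,-0.01,0.02,0,0,0,0,0.6,-0.024,0.043,0,0,0,0,0.6,-0.037,0.067,0,0,0,0,0.6,-0.05,0.09,0,0,0,0,0.6,-0.063,0.114,0,0,0,0,0.6,-0.077,0.138,0,0,0,0,0.6,-0.09,0.162,0,0,0,0,0.6,-0.104,0.188,0,0,0,0,0.6,-0.104,0.188,0,0,0,0])

```text
time_s: 11.75
position: [0.6149, -0.026, 0.0456]
tool_rot: [[-0.357, 0.934, 0.0], [0.934, 0.357, -0.0], [-0.0, -0.0, -1.0]]
ft_force: [-0.4, -0.3, -0.1]
grip_width: 0.0511
```

```bash
python3 st.py
python3 - <<'E'
from h import *
im,d=imaging.get_image("wrist");cv2.imwrite("pics/w10.png",im)
E
```

```text
[-75.11 -34.71  45.63  27.  ] fx -0.35380430585644634 fy 0.34076432103837634 11.75 lead -50.81330105494955
```

View pics/w10.png

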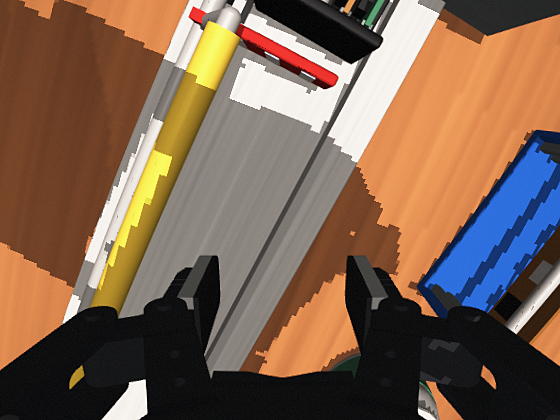

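The gate is shut behind the rack and there's no contact force. I'll lift straight up.

>>> step_arm(steps=[0.6,0,0,-0.1,0,0,0,0.6,0,0,-0.25,0,0,0,0.6,0,0,-0.4,0,0,0,0.6,0,0,-0.55,0,0,0,0.6,0,0,-0.66,0,0,0,0.6,0,0,-0.66,0,0,0])

```text
time_s: 12.4
position: [0.615, -0.0259, 0.249]
tool_rot: [[-0.357, 0.934, 0.009], [0.934, 0.357, -0.002], [-0.005, 0.007, -1.0]]
ft_force: [-0.2, -0.5, -0.2]
grip_width: 0.0512
```

```bash
python3 st.py
python3 - <<'E'
from h import *
c=imaging.get_calibration("wrist");im,d=imaging.get_image("wrist");cv2.imwrite("pics/w11.png",im)
np.save("pics/w11.npy",d);np.save("pics/w11c.npy",c,allow_pickle=True)
im,d=imaging.get_image("scene");cv2.imwrite("pics/s11.png",cv2.resize(im[130:310,80:400],None,fx=2.4,fy=2.4))
im,d=imaging.get_image("top");cv2.imwrite("pics/top11.png",im)
E
```

```text
[-75.01 -34.78 249.02  27.  ] fx -0.5349452332771111 fy 0.17132765170287845 12.4 lead -50.705522810493946
```

View pics/w11.png

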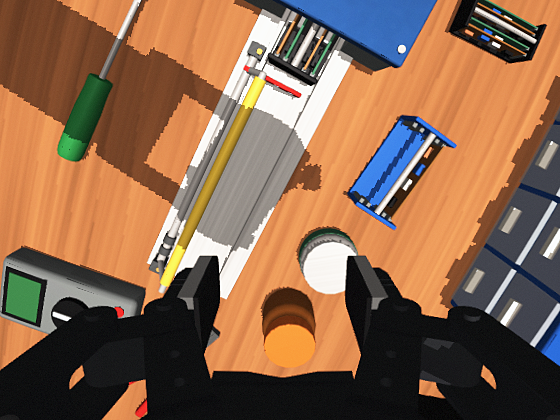

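View pics/s11.png

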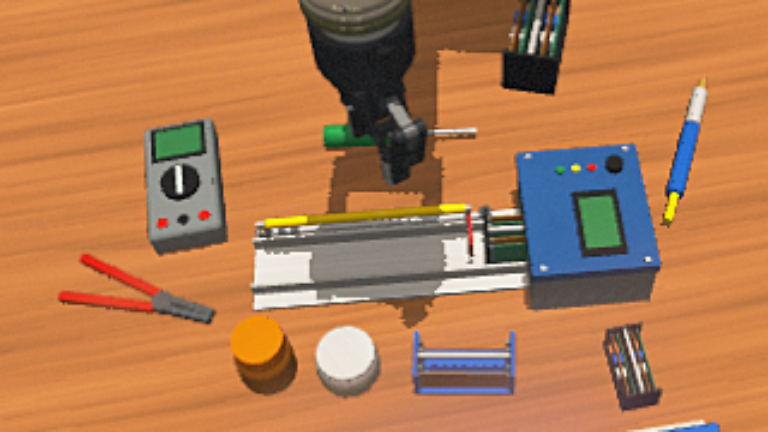

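Run:
```python
from h import *
c=np.load("pics/w11c.npy",allow_pickle=True).item();d=np.load("pics/w11.npy")
L=[]
for r in range(30,110):
    for q in range(250,340):
        o,v=ray("w",(q,r),c);X=o+v*d[r,q];a=X[:2]-O;L.append([a@ux*1e3,a@uy*1e3,X[2]*1e3])
L=np.array(L);m=L[(np.abs(L[:,2]-51)<2)&(np.abs(L[:,1]+5)<20)&(L[:,0]>5)]
print("plate x",np.sort(m[:,0])[:10]);i=m[:,0]<22
for y0 in (-24,-16,-8,0,8):
    k=m[(m[:,1]>=y0)&(m[:,1]<y0+8)]; print(y0,len(k),k[:,0].min() if len(k) else None)
bar()
a=cv2.imread("pics/top1.png").astype(int);b=cv2.imread("pics/top11.png").astype(int)
```

```text
plate x [13.35191934 13.52634199 13.68714933 13.69730356 13.70789084 13.71670092
 13.7367996  13.74654295 13.76643292 13.77033936]
-24 32 13.697303562414644
-16 52 13.35191933534537
-8 118 13.687149326552111
0 98 14.05866760767708
8 45 14.79457828243915
bar n 121 x -202.78797871692362 -160.9610275230775 y [15.2819732  19.72735889 23.48470149] slope [-0.03237856 13.84751284] z [63.46765928 65.46053626 66.77640893]
angle from z 0.7608079618804511 from y 0.0017882742561103337
```

Run:
```python
from h import *
def pts(c,d,r0,r1,q0,q1):
    L=[]
    for r in range(r0,r1):
        for q in range(q0,q1):
            if d[r,q]<=0: continue
            o,v=ray("w",(q,r),c);X=o+v*d[r,q];a=X[:2]-O;L.append([a@ux*1e3,a@uy*1e3,X[2]*1e3])
    return np.array(L)
c=np.load("pics/w11c.npy",allow_pickle=True).item();d=np.load("pics/w11.npy")
L=pts(c,d,0,120,230,440)
m=L[(np.abs(L[:,2]-76)<2)&(L[:,0]>40)]
for y0 in (-70,-50,-40,-20,0,20,40): 
    k=m[(m[:,1]>=y0)&(m[:,1]<y0+10)]; print("roof edge",y0,len(k),np.round(np.sort(k[:,0])[:4],1) if len(k) else "")
im=cv2.imread("pics/w11.png");hsv=cv2.cvtColor(im,cv2.COLOR_BGR2HSV)
red=((hsv[...,0]<6)|(hsv[...,0]>174))&(hsv[...,1]>150)&(hsv[...,2]>80)
ys,xs=np.nonzero(red[40:120,220:330]);P=np.array([ (lambda o,v:o+v*d[r+40,q+220])(*ray("w",(q+220,r+40),c)) for r,q in zip(ys,xs)])
A=(P[:,:2]-O);print("gate leaf x",np.percentile(A@ux*1e3,[2,50,98]),"y",np.percentile(A@uy*1e3,[2,98]),"z",np.percentile(P[:,2]*1e3,[2,50,98]))
print(env.observe()["time_s"])
```

```text
roof edge -70 904 [52.2 52.4 52.5 52.6]
roof edge -50 721 [52.2 52.3 52.4 52.6]
roof edge -40 610 [52.5 52.9 53.  53. ]
roof edge -20 453 [52.3 52.5 52.5 52.9]
roof edge 0 247 [52.8 53.1 53.1 53.2]
roof edge 20 55 [52.8 52.8 52.9 52.9]
roof edge 40 0 
gate leaf x [-1.9371684  -0.27589775  1.39887671] y [-14.7872462   37.30075594] z [30.65073348 46.99310248 48.92265672]
12.6
```

Run:
```python
from h import *
c=np.load("pics/w11c.npy",allow_pickle=True).item();d=np.load("pics/w11.npy");im=cv2.imread("pics/w11.png")
z=cv2.resize(im[0:130,220:360],None,fx=5,fy=4.5,interpolation=cv2.INTER_NEAREST);cv2.imwrite("pics/w11z.png",z)
# per column: lowest row with plate z
pts=[]
for q in range(262,330):
    col=[]
    for r in range(40,100):
        o,v=ray("w",(q,r),c);X=o+v*d[r,q];a=X[:2]-O
        if abs(X[2]-.051)<.003 and a@ux*1e3<22: col.append((r,a@ux*1e3,a@uy*1e3,X[2]*1e3))
    if col: pts.append(col[-1][1:]+(q,col[-1][0]))
pts=np.array(pts);print(np.round(pts[::4],1));k=(pts[:,1]<20)&(pts[:,1]>-21);f=np.polyfit(pts[k,1],pts[k,0],1);print(f,np.degrees(f[0]))
```

```text
[[ 4.00e-01  1.55e+01  4.87e+01  2.67e+02  7.70e+01]
 [ 1.52e+01  1.92e+01  5.03e+01  2.71e+02  5.80e+01]
 [ 1.52e+01  1.55e+01  5.14e+01  2.75e+02  6.00e+01]
 [ 1.48e+01  1.17e+01  4.89e+01  2.79e+02  6.30e+01]
 [ 7.00e-01  8.00e-01  4.84e+01  2.83e+02  8.50e+01]
 [ 7.00e-01 -2.90e+00  4.81e+01  2.87e+02  8.70e+01]
 [ 1.41e+01  3.00e-01  5.18e+01  2.91e+02  7.00e+01]
 [-6.00e-01 -1.11e+01  4.81e+01  2.95e+02  9.30e+01]
 [ 1.00e+00 -1.40e+01  4.81e+01  2.99e+02  9.30e+01]
 [ 1.37e+01 -1.10e+01  5.07e+01  3.03e+02  7.70e+01]
 [ 1.37e+01 -1.46e+01  5.14e+01  3.07e+02  7.90e+01]
 [ 1.38e+01 -1.82e+01  5.18e+01  3.11e+02  8.10e+01]
 [ 1.40e+01 -2.19e+01  5.11e+01  3.15e+02  8.30e+01]]
[0.02064474 7.58720937] 1.1828567385617934
```

View pics/w11z.png

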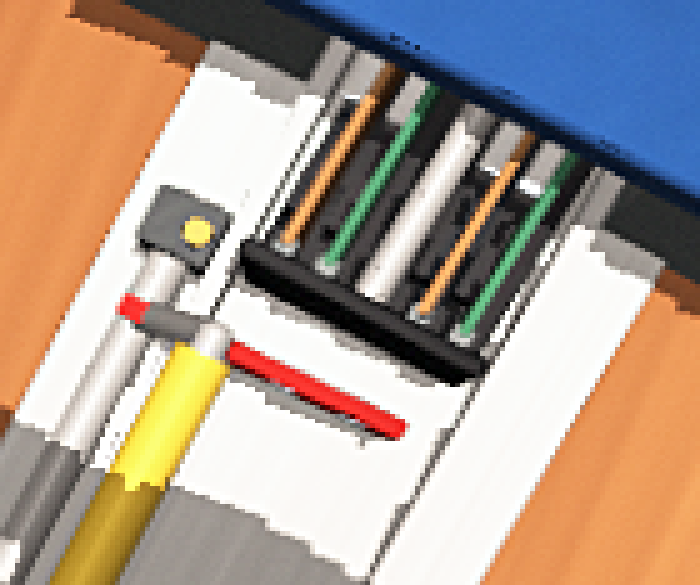

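Run:
```python
from h import *
a=cv2.imread("pics/top0.png");b=cv2.imread("pics/top11.png")
for n,(x,y) in dict(spare=(305,138),tin=(353,150),jar=(390,155),pliers=(440,205),meter=(421,260),pump=(178,230),small=(238,123)).items():
    t=a[y-25:y+25,x-28:x+28];s=b[y-32:y+32,x-35:x+35];r=cv2.matchTemplate(s,t,cv2.TM_CCOEFF_NORMED);_,v,_,l=cv2.minMaxLoc(r);print(n,round(v,3),(l[0]-7,l[1]-7))
cv2.imwrite("pics/t11z.png",cv2.resize(b[90:300,140:490],None,fx=2.2,fy=2.2))
```

```text
spare 0.399 (0, 0)
tin 0.128 (4, -7)
jar 0.15 (-7, 0)
pliers 0.999 (0, 0)
meter 0.999 (0, 0)
pump 0.999 (0, 0)
small 0.999 (0, 0)
```

View pics/t11z.png

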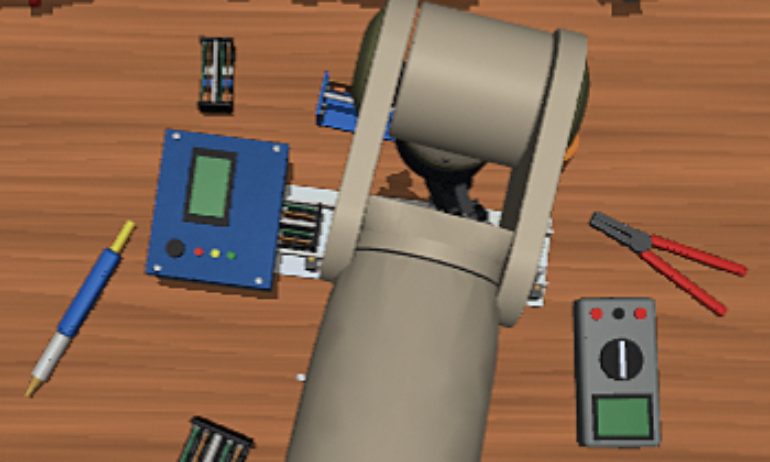

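Run:
```python
from h import *
from rig import close_job
a=cv2.imread("pics/scene0.png");b,_=imaging.get_image("scene")
for n,(x,y) in dict(spare=(272,282),tin=(224,280),jar=(189,276)).items():
    t=a[y-18:y+18,x-22:x+22];s=b[y-24:y+24,x-28:x+28];r=cv2.matchTemplate(s,t,cv2.TM_CCOEFF_NORMED);_,v,_,l=cv2.minMaxLoc(r);print(n,round(v,3),(l[0]-6,l[1]-6))
print(env.observe()["time_s"]);print(close_job())
```

```text
spare 0.993 (0, 0)
tin 0.999 (0, 0)
jar 0.997 (0, 0)
12.65
the job is handed in; nothing more can be done
None
```

I swung the gate up with one finger and pushed the rack home with the other. I backed off with the gate still up, then let it shut behind the rack and lifted clear. I handed the job in at about 12.7 s.

**Gate:** it was at about 1.30 rad before the push. It read 1.28 rad as the rack's front reached it and 1.34 rad midway through, always above the 1.15 rad that clears the rack. One reading taken from the bar's side position gave 1.17 rad. I trusted the height reading because only part of the bar was visible. The wrist picture and the bar's y after the lift show it shut.

**Rack:** it met the stop with force rising to about 17 N and no further travel. Its rear plate measures x ≈ 14–15 mm, where fully home is 15. It sits about 1–2° skewed within the rails' play, and I left it so.

**Bystanders:** picture matching found no shift for the spare rack, jar, tin, multimeter, pliers or pump. In the last top view the arm hid the jar and tin and partly hid the spare rack, so I checked those three in the scene view. I checked the screwdriver only by eye.

**One check disagreed:** the bar's final height gave a nonzero gate angle. Bar height says little near shut, so I went by the bar's y, which read about 0 rad.

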